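# Set the cue-repair drawer's dividers, put the tools away and shut it

## Task

Slide both dividers of the open drawer outwards until the middle bay takes the long red burnishers while the end bays still take the short parts; then lay every burnisher in the middle bay and the brass trimmer in the right bay, flat on the floor and parallel to the drawer front, and put every ferrule in the left bay (left and right as the robot sees them). Stand every steel scuffer plate on edge in a slot of the wooden rack. When everything is put away push the drawer fully shut, leaving the jar, the glue bottle and the chalk where they are.

Things in the scene. Friction and masses are not known exactly. Their poses are not given: they have to be found in the camera images.
- drawer (a joint): Shallow drawer of the low pine cabinet (cabinet 220 deep, 330 wide, 90 mm high, its front towards the robot). Value = how far it stands open in m: 0 shut, 0.16 fully open. It slides stiffly (about 2 N) and stays where it is left. Its pine front is 14 mm thick, 310 wide, from 8 mm to 70 mm above the bench, proud of the cabinet when shut; two 18 mm brass knobs stick out 14 mm from it, 90 mm left and right of its middle, the middle is plain and can be pushed.
- drawer_in (a point): Centre of the drawer's inner floor, 20 mm above the bench; moves with the drawer. x points to the back of the cabinet (away from the robot), y to the robot's left, along the drawer front, z up. Inside, the drawer measures 130 mm along x and 280 mm along y; its sides and back reach 40 mm, its front 50 mm above the floor. The front's outer face lies at x = -79 mm in this frame.
- div_left (a joint): Left divider of the drawer (dark wood): an upright board across the drawer from front to back, 126 long (x), 8 thick (y), top 37 mm above the drawer floor. It slides along y only, with about 1 N of friction, and stays where it is left. Value in m: its distance left of the drawer's centre line is 20 mm + value; 0 to 0.078, growing to the left, outwards.
- div_left_c (a point): Centre of the left divider board, 19.5 mm above the drawer floor; axes as drawer_in. The left bay lies between it and the drawer's left side.
- div_right (a joint): Right divider, the mirror image of the left one: its distance right of the centre line is 20 mm + value; 0 to 0.078, growing to the right, outwards.
- div_right_c (a point): Centre of the right divider board, 19.5 mm above the drawer floor; axes as drawer_in. The right bay lies between it and the drawer's right side; the middle bay lies between the two dividers.
- rack_in (a point): Wooden slotted rack on the bench, 120 (x) by 66 (y) by 38 mm high, fixed. Point: centre of its slot floor, 8 mm above the bench, z up. Three upright slots run right through along y, centred at x = -40, 0 and +40 mm, each 12 mm wide and 30 mm deep, open at the top.
- stand: Black leaning stand on the bench, fixed, 85 by 150 mm, origin at bench level; the scuffer plates start in its slot side by side (about 67 mm apart along its y), leaning 25 degrees from upright towards its +x (towards the robot). Its slot walls cover only the lowest 26 mm of a plate.
- burn1_c (a point): Red hardwood burnisher, a long square bar 140 (x) by 20 by 20 mm with two brass bands, lying on the bench (on a paper-thin green baize, as are the trimmer and ferrules). Point: its centre. May be absent.
- burn2_c (a point): Red hardwood burnisher, a long square bar 140 (x) by 20 by 20 mm with two brass bands, lying on the bench (on a paper-thin green baize, as are the trimmer and ferrules). Point: its centre. May be absent.
- trim_c (a point): Brass tip trimmer, a short block 42 (x) by 22 by 22 mm with dark grooves, lying on the bench. Point: its centre.
- fer1_c (a point): Ivory-coloured plastic ferrule, 14 mm in diameter, 26 mm high (z), standing on the bench. Point: its centre. May be absent.
- fer2_c (a point): Ivory-coloured plastic ferrule, 14 mm in diameter, 26 mm high (z), standing on the bench. Point: its centre. May be absent.
- plate1_c (a point): Steel scuffer plate with a round red pad on one face, 7 (x, its normal) by 55 (y) by 80 mm (z), 0.2 kg; starts leaning in the stand. Point: its centre. May be absent.
- plate2_c (a point): Steel scuffer plate with a round red pad on one face, 7 (x, its normal) by 55 (y) by 80 mm (z), 0.2 kg; starts leaning in the stand. Point: its centre. May be absent.
- jar: Bystander: jar, 56 mm across, 75 high, on the cabinet's top. Origin under its centre.
- glue: Bystander: glue bottle, 40 mm across, 110 high, on the cabinet's top. Origin under its centre.
- chalk: Bystander: blue chalk cube, 25 mm, on the bench in front of the drawer. Origin under its centre.
Things that resemble listed ones, but are neither listed nor needed, are in the scene too. Leave any turquoise look-alike of the part that bears trim_c alone. Leave any black look-alike of the part that bears burn2_c alone.

How it is judged:
On the way, in this order (a step that is already met when the one before it is completed fails the run):
1. the dividers stand far enough apart for a burnisher to lie between them (a gap of 140 mm or more) (horizontal distance between div_left_c and div_right_c above 0.148 m), for 0.2 s.
2. all burnishers, the trimmer and the ferrules lie in their bays and the plates stand in the rack (x of burn1_c in the frame of drawer_in between -0.065 and 0.065 m and z of burn1_c in the frame of drawer_in between 0 and 0.016 m and y of each of burn1_c, burn2_c in the frame of div_left_c below -0.01 m and y of each of burn1_c, burn2_c in the frame of div_right_c above 0.01 m and angle between the x axis of each of burn1_c, burn2_c, trim_c and the y axis of drawer_in, either way round below 0.35 rad and linear speed of each of burn1, burn2, trim, fer1, fer2, plate1, plate2 below 0.02 m/s and x of burn2_c in the frame of drawer_in between -0.065 and 0.065 m and z of burn2_c in the frame of drawer_in between 0 and 0.016 m and x of trim_c in the frame of drawer_in between -0.065 and 0.065 m and z of trim_c in the frame of drawer_in between 0 and 0.017 m and y of trim_c in the frame of div_right_c below -0.01 m and y of trim_c in the frame of drawer_in above -0.14 m and x of fer1_c in the frame of drawer_in between -0.065 and 0.065 m and z of fer1_c in the frame of drawer_in between 0 and 0.02 m and y of each of fer1_c, fer2_c in the frame of div_left_c above 0.007 m and y of each of fer1_c, fer2_c in the frame of drawer_in below 0.14 m and x of fer2_c in the frame of drawer_in between -0.065 and 0.065 m and z of fer2_c in the frame of drawer_in between 0 and 0.02 m and x of plate1_c in the frame of rack_in between -0.055 and 0.055 m and y of plate1_c in the frame of rack_in between -0.025 and 0.025 m and z of plate1_c in the frame of rack_in between 0.02 and 0.046 m and angle between plate1_c's own x axis and vertical between 1.27 and 1.87 rad and x of plate2_c in the frame of rack_in between -0.055 and 0.055 m and y of plate2_c in the frame of rack_in between -0.025 and 0.025 m and z of plate2_c in the frame of rack_in between 0.02 and 0.046 m and angle between plate2_c's own x axis and vertical between 1.27 and 1.87 rad), for 0.2 s.
3. the drawer is shut (value of joint drawer below 0.005 m), for 0.2 s.
At the end, for the whole second after the job is handed in: Drawer open less than 5 mm; burnishers between the dividers and trimmer in the right bay flat on the floor, within 0.35 rad of parallel to the drawer front; ferrules on the floor of the left bay; plates in rack slots within 0.3 rad of upright; all at rest (all of step 2 and horizontal distance between div_left_c and div_right_c above 0.148 m and value of joint drawer below 0.005 m and velocity of joint drawer below 0.01 m/s); the robot touches nothing.
It fails at once if the jar is pushed more than 30 mm or tipped over (distance of jar from where it was at the start of the episode above 0.03 m or angle between jar's own z axis and vertical above 0.5 rad).
It fails at once if the glue is pushed more than 30 mm or tipped over (distance of glue from where it was at the start of the episode above 0.03 m or angle between glue's own z axis and vertical above 0.5 rad).
It fails at once if the chalk is pushed more than 30 mm or tipped over (distance of chalk from where it was at the start of the episode above 0.03 m or angle between chalk's own z axis and vertical above 0.5 rad).
Of burn1, burn2 only 1 to 2 are there at a start; the rules pass over those that are not, and their reading is None.
Of fer1, fer2 only 1 to 2 are there at a start; the rules pass over those that are not, and their reading is None.
Of plate1, plate2 only 1 to 2 are there at a start; the rules pass over those that are not, and their reading is None.
At some moment in a run one of burn1, burn2, trim may be knocked a few centimetres aside while the robot is not near it.
It also fails if it takes over 210 s, if anything falls off the work surface, if the arm or the gripper's body presses on something with over 40 N, if the wrist force passes 120 N, or if a joint passes its speed limit or range.

## Robot

A 6-joint arm with a two-finger parallel gripper is mounted at the origin on the work surface. World frame = base frame: x ahead of the robot, y to its left, z up, the work surface at z = 0. Lengths are in m, angles in rad, forces in N, time in s.
With the tool pointing down it reaches from about 0.35 to 1 m from the base axis. Payload 7.1 kg.
Tool frame: the origin (TCP) lies between the finger pads; the fingertips stand 22 mm ahead of it and the grasp point (between the pads) lies 3 mm ahead of it; z points along the fingers, y is the line along which they close (so a half turn about z gives the same grasp; the last joint's range is limited). The gripper opens to 85 mm and grips with 20 to 120 N. Pads are 22 mm wide; open, the fingers measure 114 mm over their backs; the gripper's body (76 mm by 85 mm) begins 54 mm behind the grasp point. The pads swing forward as they close: fully open they stand 13 mm farther back than shut.
Start: joints at [1.309, 0.423, 1.63, -0, 1.089, -0.019], TCP at [0.15, 0.607, 0.253] pointing down, gripper open.
Joint ranges: [-3, 3], [-0.9, 2.11], [0.09, 2.58], [-1.31, 4.45], [0.11, 2.69], [-2.54, 2.54]. Speed limits (rad/s): [2.39, 2.39, 3.01, 3.14, 3.14, 3.14].

## Interface

Orientations are given as a rotation vector (axis times angle).
In Python, from rig import manip gives the robot as it stands. The module is installed in compiled form; this text tells all that it offers. Calls block until the motion is done:
- manip.move_to(position, orientation): joint-space move of the TCP to a pose.
- manip.servo_line(position, orientation=None, rate=0.15): straight line of the TCP; orientation=None keeps the orientation; rate is the mean speed in m/s.
- manip.set_joints(angles): joint-space move.
- manip.command_gripper(opening, f_grip=None): finger opening in m; f_grip is the grip in N (None keeps the last); returns when the fingers have stopped.
- manip.hold(seconds).
- manip.solve_ik(position, orientation): joint angles nearest the present ones, or None.
- manip.camera(name): name is "side" or "top" or "wrist"; returns a dict with "image" (480x640x3 uint8, red, green, blue), "fx", "fy", "cx", "cy" (pixels), "cam_to_world" (4x4, takes a point from camera to world coordinates); the wrist camera has in their place "mount" (4x4, takes a point from camera to tool coordinates, whose origin is the TCP and whose axes are the flange's). Camera axes: x right, y down, z forward; pixel columns grow to the right and rows downward; lengths in m; the calibration is good to about 2 mm. A picture is of the moment at which its call begins: read the wrist's pose just before it. There is no depth.
A pose or a line that the arm cannot do raises manip.IKError and nothing moves.
- manip.sign_off(): hands the job in; it is judged then, once.
Readings, each from a call of its own:
- manip.get_time(): time.
- manip.get_joint_positions(): joint angles.
- manip.get_joint_vel(): joint speeds.
- manip.get_tau(): joint torques, N m.
- manip.get_position(): TCP position.
- manip.get_ee_rot(): TCP orientation.
- manip.get_contact_force(): force on the tool from outside, world axes, zero at the start.
- manip.get_torque(): the same for the moment, N m.
- manip.get_width(): finger opening in m.
- manip.get_grip_force(): force on a finger pad.
Only numpy, scipy, OpenCV 4.12 (cv2) and the standard library are available. Lean on these libraries where they do the work, as an engineer would, in place of code of your own. Each camera call takes 0.05 s, during which the arm holds its last target. There are 200 camera calls.

## Working session

There is one attempt and no reset: what is moved stays moved. The work goes in short steps, each a Python script; the robot and the scene stay as the last script left them, time stands still between calls to the robot, and variables do not carry over. Pictures are saved under pics/ and viewed, at most 14 in all, crops included, and the job is handed in when it is done.

```bash
mkdir -p pics; ls
python3 - <<'E'
from rig import manip
import cv2,numpy as np
for n in("top","side","wrist"):
    c=manip.camera(n); cv2.imwrite(f"pics/{n}0.png",c["image"][:,:,::-1])
    print(n,c["fx"],c["cx"],c["cy"],np.round(c.get("cam_to_world",c.get("mount")),4).tolist())
print(manip.get_ee_rot(),manip.get_time(),manip.get_width())
E
```

```text
pics
top 603.8300263013981 314.7144852025924 239.7455566196646 [[0.028, -0.9971, 0.0702, 0.4762], [-0.9996, -0.028, 0.0012, 0.0029], [0.0008, -0.0702, -0.9975, 1.3129], [0.0, 0.0, 0.0, 1.0]]
side 437.56593891951593 321.5121613356634 243.01620169826026 [[0.6881, -0.517, 0.5091, -0.0109], [-0.7256, -0.4881, 0.4851, -0.534], [-0.0023, -0.7032, -0.711, 0.863], [0.0, 0.0, 0.0, 1.0]]
wrist 416.40506413526396 319.004350845981 236.07001963250673 [[0.0006, -0.9614, -0.2751, 0.0702], [1.0, 0.0007, -0.0003, 0.0006], [0.0005, -0.2751, 0.9614, -0.12], [0.0, 0.0, 0.0, 1.0]]
[-3.80471544e-01 -3.11829023e+00  1.83106234e-03] 0.15 0.08570132513858271
```

View pics/top0.png

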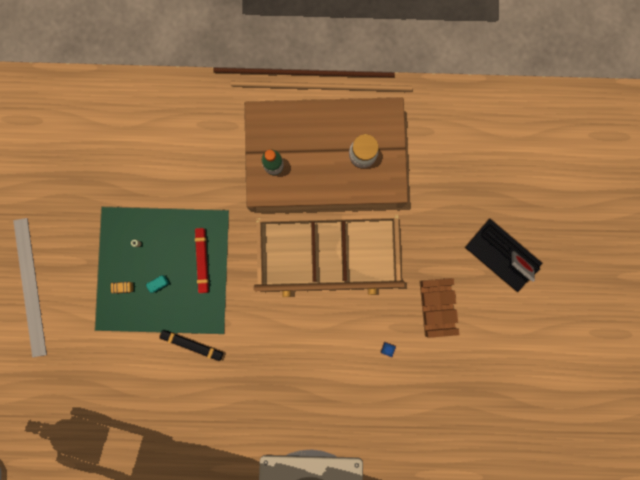

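View pics/side0.png

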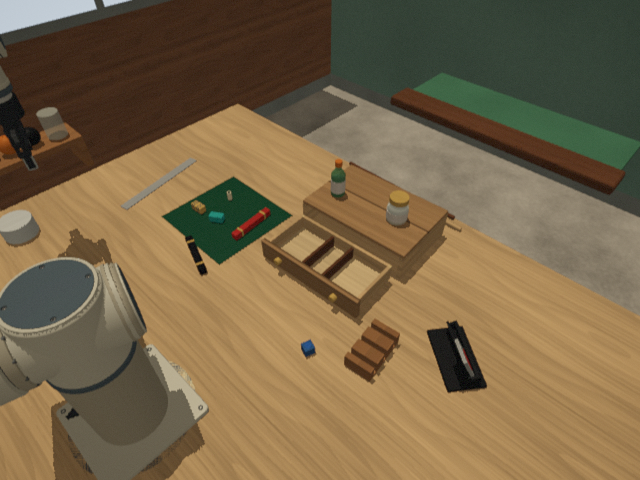

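The top view shows one red burnisher at px (202,260), the trimmer at (121,287), one ferrule at (136,243) and one plate in the stand at (522,263). The rack is at (438,308) and the chalk at (388,349). The dividers are at columns 316 and 343, and the drawer is fully open. The decoys are a turquoise block at (157,284) and a black bar at (192,345).

```bash
cat > h.py <<'E'
from rig import manip
import cv2,numpy as np
from scipy.spatial.transform import Rotation as Rn
def down(yaw,tilt=None):
    """tool pointing down, tool x at world angle yaw (deg); tilt = extra world rotation vector"""
    r=Rn.from_euler('z',yaw,degrees=True)*Rn.from_euler('x',180,degrees=True)
    return ((Rn.from_rotvec(tilt)*r) if tilt is not None else r).as_rotvec()
def shot(n,save=None):
    p,r=manip.get_position(),manip.get_ee_rot(); c=manip.camera(n)
    if n=="wrist":
        T=np.eye(4);T[:3,:3]=Rn.from_rotvec(r).as_matrix();T[:3,3]=p;T=T@c["mount"]
    else: T=np.array(c["cam_to_world"])
    if save: cv2.imwrite(f"pics/{save}.png",c["image"][:,:,::-1]); np.savez(f"pics/{save}.npz",T=T,K=[c["fx"],c["fy"],c["cx"],c["cy"]])
    return c["image"],T,np.array([c["fx"],c["fy"],c["cx"],c["cy"]])
def load(s):
    d=np.load(f"pics/{s}.npz"); return cv2.imread(f"pics/{s}.png")[:,:,::-1],d["T"],d["K"]
def ray(uv,T,K,z):
    uv=np.atleast_2d(uv).astype(float)
    d=np.c_[(uv[:,0]-K[2])/K[0],(uv[:,1]-K[3])/K[1],np.ones(len(uv))]@T[:3,:3].T
    return T[:3,3]+d*((z-T[2,3])/d[:,2])[:,None]
def proj(P,T,K):
    q=(np.atleast_2d(P)-T[:3,3])@T[:3,:3]; return np.c_[K[0]*q[:,0]/q[:,2]+K[2],K[1]*q[:,1]/q[:,2]+K[3]]
def hsv(im): return cv2.cvtColor(np.ascontiguousarray(im),cv2.COLOR_RGB2HSV)
E
python3 - <<'E'
from h import *
for nm,p,y in(("mat",(.53,.33,.30),90),("drw",(.53,-.04,.30),90),("rk",(.5,-.33,.30),90)):
    manip.move_to(p,down(y)); shot("wrist","w_"+nm)
    print(nm,manip.get_position(),manip.get_joint_positions().round(2),manip.get_time())
ims=[cv2.resize(cv2.imread(f"pics/w_{n}.png"),(400,300)) for n in("mat","drw")]
E
```

```text
mat [0.52928099 0.33095458 0.29984322] [0.54 0.37 1.59 0.   1.18 0.54] 1.925
drw [ 0.53035251 -0.03898921  0.30003607] [-0.1   0.23  1.79  0.    1.12 -0.1 ] 3.3583
rk [ 0.50053253 -0.32860985  0.29997234] [-0.6   0.34  1.65  0.    1.16 -0.6 ] 4.5333
```

View pics/w_drw.png

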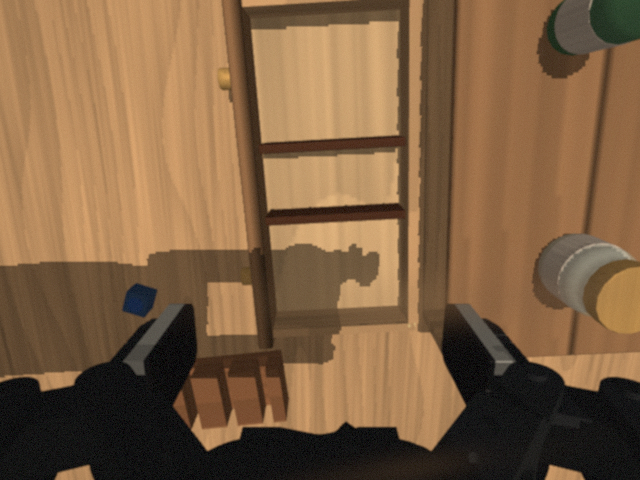

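View pics/w_rk.png

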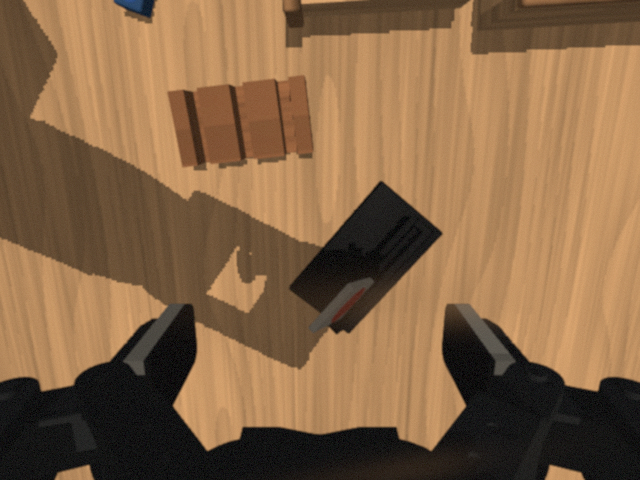

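View pics/w_mat.png

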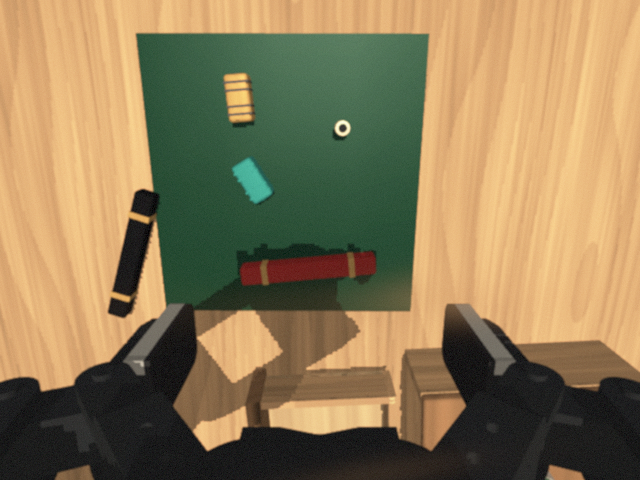

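The wrist views are clear:
- **Drawer:** the divider tops run (262,149)–(402,141) and (268,216)–(403,208).
- **Rack:** its top spans (168,90)–(312,155).
- **Plate:** its top edge runs (312,328)–(370,282).
- **Mat:** the parts are easy to tell apart by colour.

Next I compute the positions.

Run:
```python
from h import *
np.set_printoptions(precision=4,suppress=True)
im,T,K=load("w_drw")
# dividers: dark reddish
h=hsv(im); m=((h[...,0]<12)|(h[...,0]>172))&(h[...,1]>110)&(h[...,2]<95)
m=(m*255).astype(np.uint8); m[:, :235]=0; m[:,420:]=0; m[:100]=0; m[300:]=0
m=cv2.morphologyEx(m,cv2.MORPH_OPEN,np.ones((3,3)))
n,l,s,c=cv2.connectedComponentsWithStats(m)
for i in range(1,n):
    if s[i,4]>150: print("div",s[i],ray(c[i],T,K,.057))
pts={"front_out":([[227,30],[258,330]],.07),"front_in":([[241,10],[270,345]],.07),"divL":([[262,149],[402,141]],.057),"divR":([[268,216],[403,208]],.057),
"sideL":([[250,13],[400,8]],.06),"sideR":([[275,326],[405,321]],.06),"backin":([[401,20],[406,315]],.06),"knob":([[224,79]],.04),"chalk":([[140,297]],.0),"jar":([[590,265]],.09)}
for k,(p,z) in pts.items():
    w=ray(p,T,K,z); print(k,w[:,:2].ravel(), np.degrees(np.arctan2(*(w[-1]-w[0])[1::-1])) if len(w)>1 else "")
im,T,K=load("w_rk"); h=hsv(im)
m=(((h[...,0]<13)&(h[...,1]>120)&(h[...,2]>90))*255).astype(np.uint8); m[:60]=0;m[180:]=0;m[:,:150]=0;m[:,340:]=0
m=cv2.morphologyEx(m,cv2.MORPH_OPEN,np.ones((3,3)))
for q in cv2.findContours(m,0,2)[0]:
    if cv2.contourArea(q)>80: b=cv2.boxPoints(cv2.minAreaRect(q));print("rackblk",b.round(0).tolist(),ray(b,T,K,.038)[:,:2].round(4).tolist())
import sys
st=ray([[381,181],[441,233],[346,332],[290,288]],T,K,0.0); print("stand base?",st[:,:2].tolist(),np.diff(st[:,:2],axis=0))
im,T,K=load("w_mat"); h=hsv(im)
H,S,V=h[...,0],h[...,1],h[...,2]
for k,mm,z in(("burn",((H<8)|(H>172))&(S>150)&(V>70),.02),("trim",(H>10)&(H<30)&(S>110)&(V>120),.022),("fer",(S<110)&(V>150),.026)):
    mm=(mm*255).astype(np.uint8); mm[:35]=0; mm[300:]=0; mm[:,:175]=0; mm[:,410:]=0
    mm=cv2.morphologyEx(mm,cv2.MORPH_CLOSE,np.ones((9,9)))
    for q in cv2.findContours(mm,0,2)[0]:
        if cv2.contourArea(q)>60:
            b=cv2.boxPoints(cv2.minAreaRect(q));w=ray(b,T,K,z)[:,:2];print(k,b.round(0).tolist(),w.mean(0),[np.linalg.norm(w[1]-w[0]),np.linalg.norm(w[2]-w[1])],[np.degrees(np.arctan2(*(w[i+1]-w[i])[::-1])) for i in(0,1)])
```

```text
div [347 137  58  11 426] [[0.5796 0.0108 0.057 ]]
div [291 141  35  11 254] [[0.5206 0.0073 0.057 ]]
div [360 205  45  14 283] [[ 0.5855 -0.0518  0.057 ]]
front_out [ 0.4594  0.0951  0.4732 -0.1605] -86.908771345346
front_in [ 0.4708  0.1089  0.484  -0.1762] -87.36549331607355
divL [0.4812 0.0047 0.6007 0.0115] 3.288856847341233
divR [ 0.4845 -0.0541  0.6048 -0.0467] 3.5604024732646526
sideL [0.4761 0.109  0.5928 0.1126] 1.801252946826219
sideR [ 0.4881 -0.1617  0.6124 -0.1562] 2.5311674190648774
backin [ 0.5941  0.1042  0.613  -0.1499] -85.74025757214207
knob [0.4485 0.0623] 
chalk [ 0.3341 -0.1588] 
jar [ 0.7581 -0.0883] 
rackblk [[245.0, 135.0], [273.0, 135.0], [273.0, 146.0], [245.0, 146.0]] [[0.4339, -0.2741], [0.4589, -0.274], [0.4586, -0.2837], [0.4335, -0.2837]]
rackblk [[204.0, 130.0], [238.0, 130.0], [238.0, 158.0], [204.0, 158.0]] [[0.3977, -0.2698], [0.4279, -0.2698], [0.4266, -0.2943], [0.3958, -0.2944]]
rackblk [[283.0, 139.0], [302.0, 126.0], [309.0, 137.0], [290.0, 150.0]] [[0.4673, -0.2778], [0.4852, -0.2663], [0.4914, -0.2755], [0.4735, -0.2871]]
rackblk [[210.0, 1
[... 1497 characters left out ...]
9503925025626), np.float64(-84.60504949468424)]
fer [[335.0, 120.0], [350.0, 120.0], [350.0, 135.0], [335.0, 135.0]] [0.5503 0.3918] [np.float64(0.013663788376349685), np.float64(0.013292873024760512)] [np.float64(0.12846629799895937), np.float64(-88.69581764676967)]
fer [[229.0, 105.0], [248.0, 104.0], [249.0, 114.0], [230.0, 115.0]] [0.4565 0.4074] [np.float64(0.017366965112176502), np.float64(0.008341490647784413)] [np.float64(4.306481981225671), np.float64(-87.93067279952633)]
fer [[225.0, 81.0], [244.0, 80.0], [245.0, 90.0], [226.0, 91.0]] [0.4538 0.428 ] [np.float64(0.017347627980959162), np.float64(0.008354149537090667)] [np.float64(3.9478726056416016), np.float64(-88.34557308387801)]
```

```bash
python3 -c "
import cv2
a=cv2.imread('pics/w_rk.png');cv2.imwrite('pics/crop_rk.png',cv2.resize(a[60:350,150:460],(800,748))[:600] if 0 else cv2.resize(a[60:350,150:460],(640,599),interpolation=cv2.INTER_CUBIC))"
```

```text
(no output)
```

View pics/crop_rk.png

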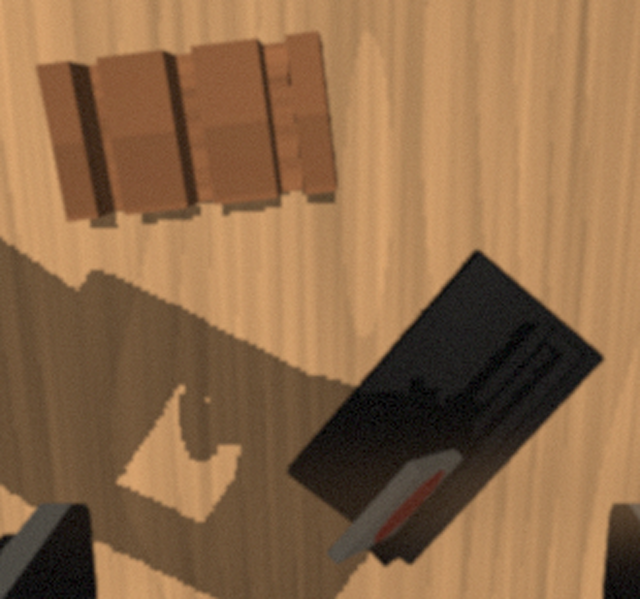

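Rack, stand and drawer geometry are consistent: the drawer centre is about (0.545, −0.0225) at yaw about 3°, and each divider is about 29 mm off centre. I push the dividers out now and then take a close aligned look at the plate.

```bash
cat >> h.py <<'E'
DC=np.array([.545,-.0225]); DY=3.1
def drw(x,y,z):
    c,s=np.cos(np.radians(DY)),np.sin(np.radians(DY)); return np.array([DC[0]+c*x-s*y,DC[1]+s*x+c*y,z])
E
python3 - <<'E'
from h import *
np.set_printoptions(precision=4,suppress=True)
o=down(90+DY)
manip.command_gripper(0.0,30); print(manip.get_width())
manip.move_to(drw(0,0,.15),o); manip.servo_line(drw(0,0,.060)); print(manip.get_contact_force())
manip.servo_line(drw(0,.067,.060),rate=.06); print(manip.get_position(),manip.get_contact_force())
manip.servo_line(drw(0,-.065,.060),rate=.08); print(manip.get_position(),manip.get_contact_force())
manip.servo_line(drw(0,-.06,.060)); manip.servo_line(drw(0,-.06,.15),rate=.25)
manip.command_gripper(.085)
manip.move_to(drw(0,-.02,.30),o); shot("wrist","w_drw2")
# plate look: tool tilted 25deg, tool y along stand x
a=np.array([-.767,.641,0]); yaw=np.degrees(np.arctan2(a[1],a[0]))   # stand +x
lat=np.array([-a[1],a[0],0]) # horizontal axis
for k in(90,-90):
    for ti in(25,):
        tilt=Rn.from_rotvec(np.radians(ti)*np.cross([0,0,1],a)).as_rotvec() # tips top toward a
        oo=down(yaw+k,tilt); R=Rn.from_rotvec(oo).as_matrix()
        print(k,R[:,2],R[:,1],R[:,0]); 
        P=np.array([.535,-.43,.06])-R[:,2]*.16
        q=manip.solve_ik(P,oo); print(q)
im,T,K=load("w_rk"); f=lambda p:ray(np.array(p)/2.0645+[150,60],T,K,.038)[:,:2]
w=f([(38,66),(320,33),(336,192),(68,220)]);print("rack",w.mean(0),np.linalg.norm(np.diff(w,axis=0),axis=1),[np.degrees(np.arctan2(*d[::-1])) for d in np.diff(w,axis=0)])
print("slot2",f([(163,52),(190,208),(191,47),(210,203)]))
print(manip.get_time())
E
```

```text
-0.0002555203256137883
[ 0.5419  0.3335 -0.0886]
[0.5411 0.0443 0.0598] [-0.1123 -0.6945  0.5078]
[ 0.5485 -0.0872  0.06  ] [ 0.7926  0.3847 -1.1986]
90 [ 0.3242 -0.2709 -0.9064] [-0.6955  0.5812 -0.4225] [-0.6413 -0.7673  0.    ]
None
-90 [ 0.3242 -0.2709 -0.9064] [ 0.6955 -0.5812  0.4225] [ 0.6413  0.7673 -0.    ]
[-0.6937  0.3513  1.9563 -0.0027  0.3979  0.0047]
rack [ 0.4319 -0.2636] [0.1194 0.0654 0.1189] [np.float64(6.332628058013954), np.float64(-84.31066853676396), np.float64(-174.04532602048926)]
slot2 [[ 0.422  -0.2322]
 [ 0.4302 -0.2968]
 [ 0.4339 -0.2302]
 [ 0.439  -0.2946]]
12.675
```

Run:
```python
from h import *
a=np.array([-.767,.641,0]); yaw=np.degrees(np.arctan2(a[1],a[0]))
oo=down(yaw-90,np.radians(25)*np.cross([0,0,1],a)); R=Rn.from_rotvec(oo).as_matrix()
P=np.array([.535,-.43,.06])-R[:,2]*.15
manip.move_to(P+[0,0,.1],oo); manip.servo_line(P,rate=.25); shot("wrist","w_pl"); print(manip.get_position(),manip.get_time())
c=np.hstack([cv2.imread("pics/w_drw2.png")[:,170:470],cv2.imread("pics/w_pl.png")[:,100:560]])
cv2.imwrite("pics/c2.png",c)
```

```text
[ 0.48773962 -0.38964291  0.19755058] 14.6
```

View pics/c2.png

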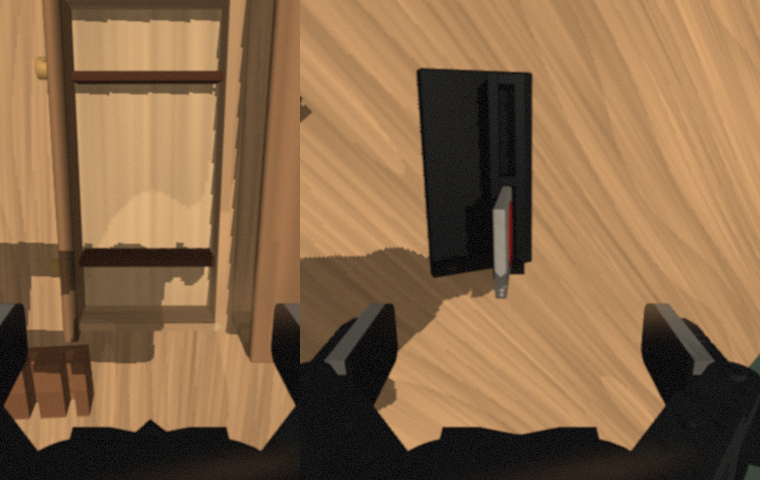

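Dividers are now at rows 76 and 257. In w_pl the plate's top face is at px column 301, rows 205–297, and lines up with the tilted tool. I'll check the divider distance, take one rack shot from right above the slot, then grasp the plate.

Run:
```python
from h import *
np.set_printoptions(precision=4,suppress=True,linewidth=150)
im,T,K=load("w_drw2")
w=ray([[245,76],[392,75],[252,257],[382,257]],T,K,.057);print(w[:,:2]);e=np.array([-np.sin(np.radians(DY)),np.cos(np.radians(DY))])
s=(w[:,:2]-DC)@e;print("div",s,s[:2].mean()-s[2:].mean())
# rack shot
o=down(96); manip.servo_line(manip.get_position()+[0,0,.1],rate=.3)
manip.move_to([.432,-.29,.22],o); im,T,K=shot("wrist","w_rk2")
# profile along rack x at several rack y
c6=np.array([np.cos(np.radians(6)),np.sin(np.radians(6))]);n6=np.array([-c6[1],c6[0]])
g=cv2.cvtColor(np.ascontiguousarray(im),cv2.COLOR_RGB2GRAY)
xs=np.arange(-70,71,2)/1000
for ry in(-.02,0,.02):
    P=np.array([np.r_[np.array([.432,-.2636])+x*c6+ry*n6,.038] for x in xs]); uv=proj(P,T,K).round().astype(int)
    print(ry,uv[0],uv[-1]); print(g[uv[:,1].clip(0,479),uv[:,0].clip(0,639)])
cv2.imwrite("pics/rk2c.png",im[:,:,::-1][0:480,100:560])
```

```text
[[ 0.4797  0.0565]
 [ 0.5995  0.0639]
 [ 0.487  -0.0994]
 [ 0.6065 -0.0928]]
div [ 0.0824  0.0833 -0.0737 -0.0735] 0.1564788416803074
-0.02 [228 207] [418 207]
[148 174 175 173 171 105  98  98  96  99  99  99  52  50 101 104 106 105  97  99 100  96 100  97 100 101  99 100  97  99  99  96 105 112 115 114 114
  70  98  99 102 102 103 100  99 100 100  98 100 100  99  97 115 114 112  59  49  49  97 102 101  97 101  97 101 157 168 174 166 169 172]
0 [226 180] [419 180]
[167 174 180 174 175 108 101 100  96  99 100  96  61  51 111 112 111 110  99 101 100 102 102 101 101  97 103 102 100 101  99 101 107 104 107 107  64
  56  97  99  98  97  97 100 100 104 101  99  95  96 102  97 103 101  99  59  44  59  95  98  98  99  99 100 108 161 160 167 173 165 166]
0.02 [225 152] [421 152]
[171 165 175 180 174 103 108 103 106 101 105  99  52  54 106 105 110 107 107 107 109 110 108 108 108 109 107 109 107 107 104 102  93 100 101 101  84
  70 106 108 109 109 111 111 109 108 106 104 107 108 111 109  98  99  83  53  40  61 108 106 104 110 109 112 110 147 152 158 167 172 166]
```

View pics/rk2c.png

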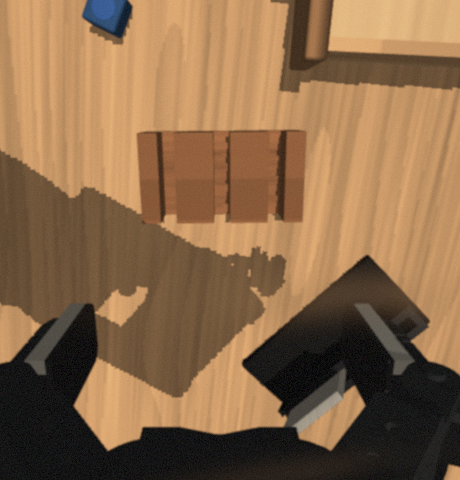

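Rack centre is confirmed at (0.432, −0.2636), yaw 6° as the camera sees it. The divider reading points to a small wrist-camera bias of about 4 mm, so one more rack shot with the tool turned 90° will solve for it. After that I grasp the plate.

```bash
cat > rack.py <<'E'
from h import *
def rackc(im,T,K,c0=(.432,-.2636),yaw=6):
    """centre of rack top from saturation edges along both axes"""
    a=np.radians(yaw);ex=np.array([np.cos(a),np.sin(a)]);ey=np.array([-ex[1],ex[0]])
    g=cv2.GaussianBlur(hsv(im)[...,2],(3,3),0).astype(float); out=[]
    for d,n,L,offs in((ex,ey,.06,(-.02,-.01,.01,.02)),(ey,ex,.033,(-.02,-.028,.02,.03))):
        r=[]
        for o in offs:
            for s in(1,-1):
                t=np.arange(L-.015,L+.015,.0005); P=np.array([np.r_[np.array(c0)+s*x*d+o*n,.038] for x in t])
                uv=proj(P,T,K).astype(np.float32); v=cv2.remap(g.astype(np.float32),uv[None,:,0],uv[None,:,1],1)[0]
                r.append(s*t[np.argmax(np.abs(np.convolve(v,np.r_[np.ones(4),-np.ones(4)],'same'))[6:-6])+6])
        out.append(np.array(r).reshape(-1,2))
    return out
E
python3 - <<'E'
from rack import *
np.set_printoptions(precision=4,suppress=True,linewidth=150)
def rep(*a):
    for r in rackc(*a): print(r.T.round(4).tolist(),"c",np.median(r,0).mean().round(4))
rep(*load("w_rk2"))
manip.move_to([.41,-.264,.22],down(186)); rep(*shot("wrist","w_rk3"))
rep(*load("top0")) if 0 else None
im,T,K=shot("top","top1"); rep(im,T,K)
E
```

```text
[[0.0595, 0.059, 0.0595, 0.059], [-0.061, -0.061, -0.061, -0.0615]] c -0.0009
[[0.0355, 0.0355, 0.0355, 0.036], [-0.032, -0.0325, -0.032, -0.032]] c 0.0018
[[0.059, 0.059, 0.0585, 0.0585], [-0.065, -0.067, -0.066, -0.067]] c -0.0039
[[0.034, 0.0255, 0.034, 0.034], [-0.0355, -0.0355, -0.032, -0.0345]] c -0.0005
[[0.061, 0.0615, 0.0595, 0.06], [-0.0655, -0.064, -0.064, -0.0615]] c -0.0018
[[0.039, 0.0385, 0.04, 0.04], [-0.038, -0.042, -0.034, -0.0325]] c 0.0018
```

The bias is about 2.7 mm along tool x and roughly zero along tool y. Now the plate.

```bash
sed -i 's/DC=np.array(.*; DY/DC=np.array([.543,-.0262]); DY/' h.py
python3 - <<'E'
from h import *
np.set_printoptions(precision=4,suppress=True,linewidth=150)
a=np.array([-.767,.641,0]); yaw=np.degrees(np.arctan2(a[1],a[0]))
oo=down(yaw-90,np.radians(25)*np.cross([0,0,1],a)); R=Rn.from_rotvec(oo).as_matrix()
im,T,K=load("w_pl"); top=ray([[301,251]],T,K,.083)[0]; top-=.0027*R[:,0]; print("top",top)
manip.move_to(top-R[:,2]*.10+[0,0,.06],oo); manip.command_gripper(.06,40)
manip.servo_line(top-R[:,2]*.05)
manip.servo_line(top+R[:,2]*.010,rate=.06); f0=manip.get_contact_force(); print(f0,manip.get_position())
manip.command_gripper(0,40); print("w",manip.get_width(),manip.get_grip_force(),manip.get_contact_force())
manip.servo_line(top-R[:,2]*.07,rate=.1); print(manip.get_width(),manip.get_contact_force())
p=manip.get_position(); manip.servo_line([p[0],p[1],.27],rate=.2)
manip.move_to([.431,-.2645,.21],down(96)); print(manip.get_width(),manip.get_contact_force(),manip.get_joint_positions())
shot("side","s_pl"); shot("wrist","w_pl2")
c=np.hstack([cv2.resize(cv2.imread("pics/s_pl.png")[230:430,280:520],(384,320)),cv2.resize(cv2.imread("pics/w_pl2.png"),(416,312))[0:320] if 0 else cv2.resize(cv2.imread("pics/w_pl2.png"),(416,320))])
cv2.imwrite("pics/c3.png",c); print(manip.get_time())
E
```

```text
top [ 0.5113 -0.4229  0.083 ]
[ 0.5608 -0.2451 -0.3723] [ 0.5146 -0.4256  0.0743]
w 0.006470241656367503 43.45712900161743 [ 2.4914 -1.5743  0.8301]
0.0066128206460528225 [-0.0256  0.11   -2.4288]
0.006436863794721938 [ 0.3261 -0.3159 -2.3031] [-0.5741  0.3107  1.9253 -0.0002  0.9048 -0.6764]
24.7083
```

View pics/c3.png

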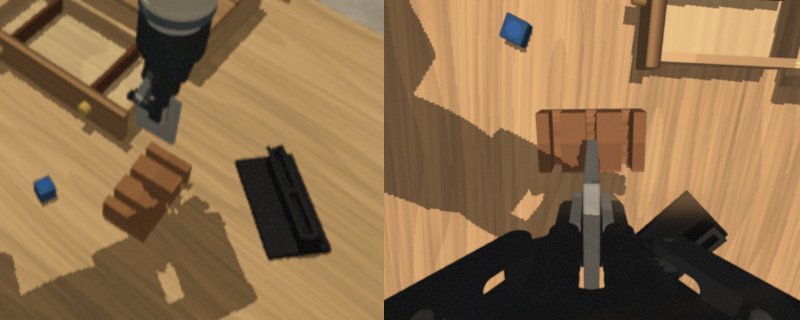

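The plate is held upright and lines up with the middle slot. Lowering until contact.

Run:
```python
from h import *
np.set_printoptions(precision=4,suppress=True,linewidth=150)
x,y=.431,-.2645
manip.servo_line([x,y,.12],rate=.15); f0=manip.get_contact_force(); z=.12; print(f0)
while z>.066:
    z-=.003; manip.servo_line([x,y,z],rate=.05); f=manip.get_contact_force()-f0
    if np.linalg.norm(f)>2.5: print("contact",z,f); break
print(z,f,manip.get_position())
if z<.09:
    manip.command_gripper(.03); manip.servo_line([x,y,z+.10],rate=.15)
im,T,K=shot("wrist","w_pl3"); shot("side","s_pl3"); print(manip.get_time())
c=np.hstack([cv2.resize(cv2.imread("pics/s_pl3.png")[230:430,280:520],(384,320)),cv2.resize(cv2.imread("pics/w_pl3.png"),(416,320))])
cv2.imwrite("pics/c4.png",c)
```

```text
[-0.0799  0.3206 -1.4417]
contact 0.06599999999999995 [ 0.2017  1.8718 10.1333]
0.06599999999999995 [ 0.2017  1.8718 10.1333] [ 0.4317 -0.2647  0.0669]
31.225
```

View pics/c4.png

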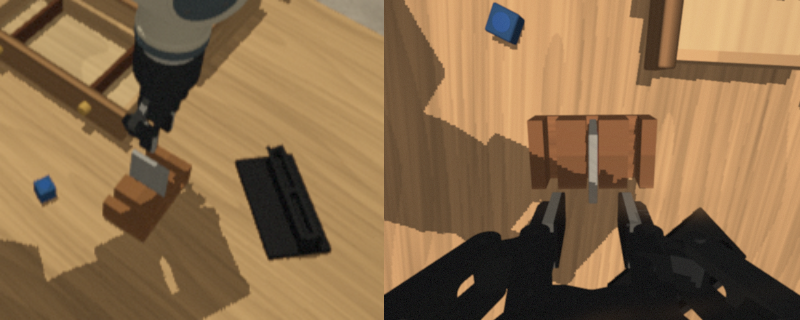

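The plate stands in slot 2. Next I fix the right divider, look at the mat again, and pick up the burnisher.

```bash
cat > mat.py <<'E'
from h import *
def cent(mm,lo,hi):
    mm=(mm*255).astype(np.uint8); mm[300:]=0
    mm=cv2.morphologyEx(mm,cv2.MORPH_CLOSE,np.ones((5,5)))
    return [q for q in cv2.findContours(mm,0,2)[0] if lo<cv2.contourArea(q)<hi]
def green_region(im):
    h=hsv(im); g=((h[...,0]>55)&(h[...,0]<90)&(h[...,1]>120)&(h[...,2]<110)).astype(np.uint8)
    q=max(cv2.findContours(g,0,2)[0],key=cv2.contourArea); m=np.zeros(g.shape,np.uint8); cv2.fillPoly(m,[cv2.convexHull(q)],1); return m>0
def look(tag,xy=(.53,.33)):
    manip.move_to([*xy,.30],down(90)); im,T,K=shot("wrist",tag); h=hsv(im);H,S,V=h[...,0],h[...,1],h[...,2]; G=green_region(im); res={}
    fix=np.array([0,-.0027])
    brass=(H>10)&(H<30)&(S>110)&(V>70)&G
    W=lambda uv,z:ray(uv,T,K,z)[:,:2]+fix
    red=cent(((H<8)|(H>172))&(S>150)&(V>60)&G,300,9e9)
    bands=[cv2.minAreaRect(q)[0] for q in cent(brass,40,400)]
    if len(bands)==2:
        w=W(bands,.02); d=w[1]-w[0]; res["burn"]=(w.mean(0),np.degrees(np.arctan2(d[1],d[0])),np.linalg.norm(d))
    elif red: print("bands",bands)
    t=cent(brass,600,3000)
    if t:
        b=W(cv2.boxPoints(cv2.minAreaRect(t[0])),.022); e=[b[1]-b[0],b[2]-b[1]]; e=max(e,key=np.linalg.norm)
        res["trim"]=(b.mean(0),np.degrees(np.arctan2(e[1],e[0])),[np.linalg.norm(b[1]-b[0]),np.linalg.norm(b[2]-b[1])])
    f=[q for q in cent((S<110)&(V>150)&G,60,500)]
    for q in f:
        (u,v),r=cv2.minEnclosingCircle(q); w=W([[u,v]],.026)[0]
        if "trim" not in res or np.linalg.norm(w-res["trim"][0])>.03: res["fer"]=(w,0,r)
    return res
E
python3 - <<'E'
from mat import *
np.set_printoptions(precision=4,suppress=True,linewidth=150)
im,T,K=load("w_pl3"); print("plate top ends",ray([[322,181],[322,302]],T,K,.088)[:,:2]-[0,.0027])
o=down(90+DY); manip.command_gripper(0)
p=manip.get_position(); manip.servo_line([p[0],p[1],.2],rate=.3)
manip.move_to(drw(0,-.03,.14),o); manip.servo_line(drw(0,-.03,.06),rate=.2); manip.servo_line(drw(0,-.067,.06),rate=.06)
print(manip.get_contact_force()); manip.servo_line(drw(0,-.06,.06)); manip.servo_line(drw(0,-.06,.14),rate=.3); manip.command_gripper(.085)
for k,v in look("m1").items(): print(k,v)
print(manip.get_time())
E
```

```text
plate top ends [[ 0.4274 -0.2258]
 [ 0.4341 -0.2881]]
[-0.8777 -0.3474 -0.0944]
burn (array([0.5172, 0.2517]), np.float64(7.4362702120706645), np.float64(0.08898678969010242))
37.3083
```

```bash
python3 - <<'E'
s=open("mat.py").read()
a=s.index("def green_region"); b=s.index("def look")
s=s[:a]+'''def green_region(im):
    m=np.zeros(im.shape[:2],np.uint8); cv2.fillPoly(m,[np.array([[142,38],[424,38],[408,306],[168,306]])],1); return m>0
'''+s[b:]
s=s.replace('def look(tag,xy=(.53,.33)):\n    manip.move_to([*xy,.30],down(90)); im,T,K=shot("wrist",tag);','def look(tag,xy=(.53,.33),old=False):\n    if not old: manip.move_to([*xy,.30],down(90))\n    im,T,K=load(tag) if old else shot("wrist",tag);')
open("mat.py","w").write(s)
E
python3 - <<'E'
from mat import *
for t in("w_mat","m1"):
    for k,v in look(t,old=True).items(): print(t,k,v)
E
```

```text
w_mat burn (array([0.51692754, 0.24943485]), np.float64(5.765206441327651), np.float64(0.08888171248408153))
w_mat trim (array([0.45592876, 0.4149142 ]), np.float64(-84.38923191125377), [np.float64(0.023399451647416237), np.float64(0.04261025349018708)])
w_mat fer (array([0.55007751, 0.38904867]), 0, 8.120946884155273)
m1 burn (array([0.51732486, 0.24964767]), np.float64(5.672643759336728), np.float64(0.0888957977271783))
m1 trim (array([0.45598884, 0.41484999]), np.float64(-84.57310152692261), [np.float64(0.023574534125369462), np.float64(0.042599103056105474)])
m1 fer (array([0.55001045, 0.38909314]), 0, 8.18482780456543)
```

```bash
cat > pick.py <<'E'
from mat import *
np.set_printoptions(precision=4,suppress=True,linewidth=150)
def pick(xy,yaw,z,op,f=30):
    o=down(yaw); manip.move_to([*xy,.13],o); manip.command_gripper(op,f)
    manip.servo_line([*xy,z],rate=.12); print("down",manip.get_contact_force(),manip.get_position())
    manip.command_gripper(0,f); w=manip.get_width(); print("grip",w,manip.get_grip_force())
    manip.servo_line([*xy,.17],rate=.15); print("lift",manip.get_width(),manip.get_contact_force()); return w
def place(x,y,z,op):
    o=down(90+DY); manip.move_to(drw(x,y,.17),o); print("held",manip.get_width())
    manip.servo_line(drw(x,y,z+.012),rate=.15); f0=manip.get_contact_force()
    zz=z+.012
    while zz>z-.003:
        zz-=.002; manip.servo_line(drw(x,y,zz),rate=.04); f=manip.get_contact_force()-f0
        if f[2]>2.5: break
    print("placed z",zz,"nominal",z,f); manip.command_gripper(op); manip.servo_line(drw(x,y,.17),rate=.2); print("t",manip.get_time())
E
python3 - <<'E'
from pick import *
r=look("m2"); print(r); xy,a,_=r["burn"]
w=pick(xy,a+180,.026,.045)
if .015<w<.025: place(0,.002,.047,.045)
shot("wrist","w_b1")
E
```

```text
{'burn': (array([0.5173, 0.2498]), np.float64(5.329914457863641), np.float64(0.08937260160887192)), 'trim': (array([0.4559, 0.4149]), np.float64(-85.08387381335244), [np.float64(0.023483653150263007), np.float64(0.042721827052496844)]), 'fer': (array([0.55  , 0.3891]), 0, 8.013983726501465)}
down [0.169  0.1154 0.3443] [0.5178 0.2501 0.0266]
grip 0.01924644665877619 30.783271193504333
lift 0.019142702228284306 [-0.4742 -0.1364 -0.0634]
held 0.019476081230521268
placed z 0.044999999999999984 nominal 0.047 [ 0.4754  1.7108 15.1119]
t 46.9583
```

Run:
```python
from pick import *
r=look("m3"); print(r); xy,a,_=r["trim"]; a=a%180
w=pick(xy,a,.026,.045)
if .017<w<.027: place(0,-.1115,.047,.045)
r=look("m4"); print(r); xy,_,_=r["fer"]
w=pick(xy,120,.028,.04,20)
if .009<w<.018: place(0,.1135,.049,.035)
manip.command_gripper(.085); manip.move_to(drw(-.02,-.02,.30),down(90+DY)); shot("wrist","w_fin"); shot("side","s_fin"); print(manip.get_time())
cv2.imwrite("pics/c5.png",np.hstack([cv2.imread("pics/w_fin.png")[:,160:460],cv2.resize(cv2.imread("pics/s_fin.png")[150:420,230:490],(460,480))]))
```

```text
{'trim': (array([0.456 , 0.4149]), np.float64(-83.99281731542216), [np.float64(0.02344000735640939), np.float64(0.04299537027929645)]), 'fer': (array([0.5503, 0.3891]), 0, 8.182809829711914)}
down [-0.6157  0.7968  0.7263] [0.4564 0.4153 0.0266]
grip 0.021537848528026527 30.21284580230713
lift 0.021645165813945186 [-0.3109  0.5719 -0.1681]
held 0.02137069805219139
placed z 0.044999999999999984 nominal 0.047 [ 0.2341  4.4132 16.9059]
t 57.7583
{'fer': (array([0.5499, 0.3891]), 0, 8.174444198608398)}
down [-0.4857  1.1319 -0.7132] [0.5505 0.3895 0.0287]
grip 0.013217875873317736 20.029404759407043
lift 0.012973144963069193 [-0.0097 -0.3494 -1.1236]
held 0.012976848767508592
placed z 0.046999999999999986 nominal 0.049 [-1.7261  0.0376  8.8193]
t 67.8917
69.3167
```

View pics/c5.png

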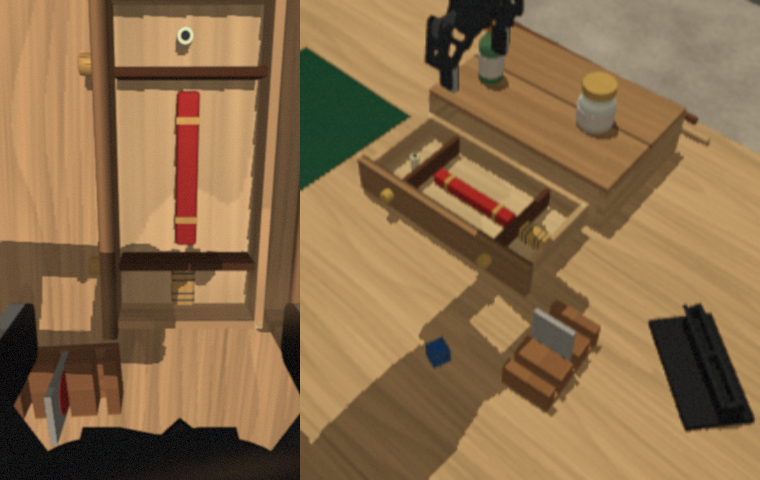

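Everything sits in its bay and the plate stands in the rack. Now I close the gripper and push the drawer shut at the middle of its front.

Run:
```python
from pick import *
im,T,K=load("w_fin"); w=ray([[160+182,268],[160+182,304]],T,K,.042)[:,:2]-[0,.0027]; e=np.array([-np.sin(np.radians(DY)),np.cos(np.radians(DY))]); print("trim span",(w-DC)@e)
o=down(90+DY); manip.command_gripper(0,30)
manip.move_to(drw(-.13,0,.17),o); manip.servo_line(drw(-.13,0,.052),rate=.2); f0=manip.get_contact_force()
manip.servo_line(drw(-.10,0,.052),rate=.05); manip.servo_line(drw(.035,0,.052),rate=.05); print(manip.get_contact_force()-f0)
x=.035
while x<.09:
    x+=.002; manip.servo_line(drw(x,0,.052),rate=.04); f=manip.get_contact_force()-f0
    if f[0]<-10: break
manip.hold(.3); print("end",x,f,manip.get_contact_force()-f0,manip.get_position())
manip.servo_line(drw(x-.05,0,.052),rate=.1); manip.servo_line(drw(x-.05,0,.25),rate=.2)
manip.command_gripper(.085); manip.move_to([.45,.25,.35],down(110)); shot("top","t_end"); shot("side","s_end"); print(manip.get_time())
cv2.imwrite("pics/c6.png",np.hstack([cv2.imread("pics/t_end.png")[80:380,220:560],cv2.imread("pics/s_end.png")[130:430,230:490]]))
```

```text
trim span [-0.0917 -0.1295]
[-2.326   1.4479  0.7448]
end 0.05500000000000002 [-12.6424  -1.9716  12.9043] [-12.2543  -1.4141  11.7475] [ 0.5949 -0.0233  0.052 ]
81.8083
```

View pics/c6.png

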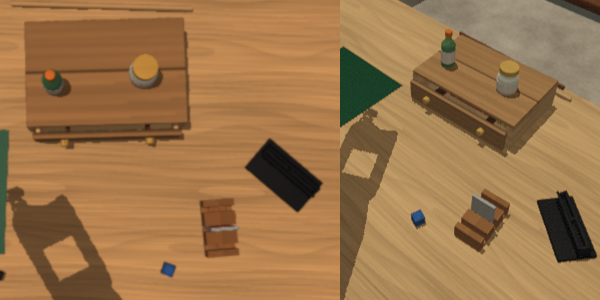

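The drawer is still about 1 cm open: the hand met the cabinet's top edge, which shows as an upward force. I push again with the tool tilted so that only the fingertips lead.

Run:
```python
from pick import *
ay=np.array([-np.sin(np.radians(DY)),np.cos(np.radians(DY)),0])
o=down(90+DY,-np.radians(35)*ay); zt=Rn.from_rotvec(o).as_matrix()[:,2]; print(zt)
P=lambda x,z:drw(x,0,z)-.022*zt
manip.command_gripper(0,30)
manip.move_to(P(-.03,.20),o); manip.servo_line(P(-.03,.045),rate=.2); f0=manip.get_contact_force()
manip.servo_line(P(.04,.045),rate=.06); x=.04
while x<.10:
    x+=.002; manip.servo_line(P(x,.045),rate=.04); f=manip.get_contact_force()-f0; print(round(x,3),f)
    if f[0]<-14: break
manip.hold(.3)
manip.servo_line(P(x-.05,.045),rate=.1); manip.servo_line(P(x-.05,.25),rate=.25)
manip.command_gripper(.085); manip.move_to([.45,.25,.35],down(110)); shot("top","t_end2"); shot("side","s_end2"); print(manip.get_time())
cv2.imwrite("pics/c7.png",np.hstack([cv2.imread("pics/t_end2.png")[80:380,220:560],cv2.imread("pics/s_end2.png")[130:430,230:490]]))
```

```text
[ 0.5727  0.031  -0.8192]Traceback (most recent call last):
  File "<stdin>", line 6, in <module>
rig.IKError: the arm cannot follow that straight line within its joint ranges
```

Run:
```python
from pick import *
ay=np.array([-np.sin(np.radians(DY)),np.cos(np.radians(DY)),0])
for t in(10,15,20,25,30):
    o=down(90+DY,-np.radians(t)*ay); zt=Rn.from_rotvec(o).as_matrix()[:,2]
    print(t,[(q[4].round(2) if (q:=manip.solve_ik(drw(x,0,z)-.022*zt,o)) is not None else None) for x in(-.03,.04,.085) for z in(.05,.2)])
```

```text
10 [np.float64(0.37), np.float64(0.72), np.float64(0.46), np.float64(0.77), np.float64(0.52), np.float64(0.8)]
15 [np.float64(0.24), np.float64(0.61), np.float64(0.33), np.float64(0.65), np.float64(0.39), np.float64(0.69)]
20 [np.float64(0.11), np.float64(0.49), np.float64(0.2), np.float64(0.53), np.float64(0.25), np.float64(0.56)]
25 [None, np.float64(0.37), None, np.float64(0.41), np.float64(0.12), np.float64(0.44)]
30 [None, np.float64(0.25), None, np.float64(0.28), None, np.float64(0.31)]
```

Run:
```python
from pick import *
ay=np.array([-np.sin(np.radians(DY)),np.cos(np.radians(DY)),0])
o=down(90+DY,-np.radians(20)*ay); zt=Rn.from_rotvec(o).as_matrix()[:,2]
P=lambda x,z:drw(x,0,z)-.022*zt
manip.command_gripper(0,30)
manip.move_to(P(.01,.20),o); manip.servo_line(P(.01,.052),rate=.2); f0=manip.get_contact_force()
manip.servo_line(P(.045,.052),rate=.06); x=.045
while x<.10:
    x+=.002; manip.servo_line(P(x,.052),rate=.04); f=manip.get_contact_force()-f0; print(round(x,3),f)
    if f[0]<-14: break
manip.hold(.3)
manip.servo_line(P(x-.05,.052),rate=.1); manip.servo_line(P(x-.05,.22),rate=.25)
manip.command_gripper(.085); manip.move_to([.45,.25,.35],down(110)); shot("top","t_end2"); shot("side","s_end2"); print(manip.get_time())
cv2.imwrite("pics/c7.png",np.hstack([cv2.imread("pics/t_end2.png")[80:380,220:560],cv2.imread("pics/s_end2.png")[130:430,230:490]]))
```

```text
0.047 [-0.1388  0.0053  0.1886]
0.049 [ 0.3581 -0.0388 -0.2334]
0.051 [-0.1352  0.5235  0.7534]
0.053 [ 0.307   0.1909 -0.1647]
0.055 [-0.0548 -0.4223 -0.1504]
0.057 [ 0.4302  0.6832 -0.0637]
0.059 [ 0.2816 -0.0335 -0.9274]
0.061 [-0.8732  0.7453 -1.0392]
0.063 [ 0.1312 -0.171  -0.7989]
0.065 [-1.4397  0.0132 -0.6527]
0.067 [-0.0232 -0.3313 -0.6354]
0.069 [ 0.61   -0.1184 -0.2606]
0.071 [-4.1266 -0.429   1.8401]
0.073 [-10.8334  -0.3703   6.791 ]
0.075 [-18.4766  -1.0849  11.1397]
94.0083
```

View pics/c7.png

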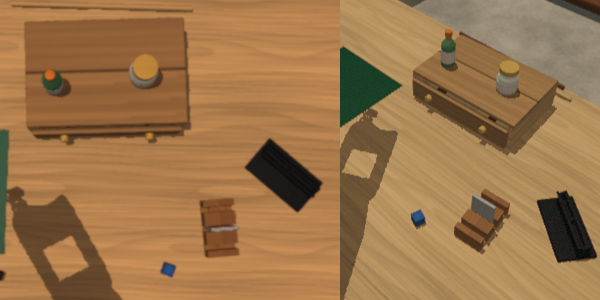

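The gap looks closed, but I want a close measurement before handing in.

Run:
```python
from pick import *
manip.move_to(drw(.09,-.06,.25),down(90+DY)); im,T,K=shot("wrist","w_gap"); print(manip.get_position(),manip.get_time())
uv=proj([drw(.081,0,.07),drw(.095,0,.09),drw(.0,0.02,.09),drw(.16,-.02,.09)],T,K); print(uv)
u0,v0=int(uv[0][0])-60,max(0,int(uv[0][1])-60); print(u0,v0)
cv2.imwrite("pics/gapc.png",cv2.resize(im[v0:v0+120,u0:u0+130,::-1],None,fx=5,fy=5,interpolation=cv2.INTER_CUBIC)[:600])
```

```text
[ 0.6362 -0.08    0.2506] 95.5167
[[306.4598 133.7575]
 [326.948  134.9991]
 [179.1066 102.6988]
 [424.0081 165.9363]]
246 73
```

View pics/gapc.png

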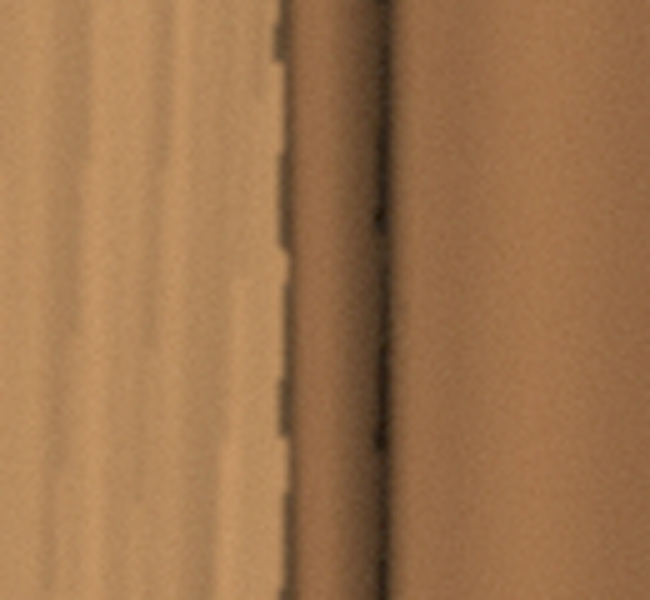

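In the close view the drawer front's outer edge is at px 304 and the cabinet's edge at px 324. That makes the front 14 mm proud, which is its own thickness. The knobs have moved 76 px, about 160 mm, so the drawer is shut. Handing in.

```bash
python3 -c "
from rig import manip
print(manip.get_contact_force()); print(manip.sign_off(), manip.get_time())"
```

```text
[-0.46785455 -0.25655415 -0.06402285]
the job is handed in; nothing more can be done
the job is handed in; nothing more can be done
```

I handed the job in at about 96 s: the burnisher, trimmer and ferrule are in their bays, the plate stands in the rack's middle slot and the drawer measures shut; the first push stopped about 1 cm short when the hand met the cabinet's edge, and no pass/fail result came back.

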